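# Back up the bottle feed wheel one notch

## Robot

A 6-joint arm with a two-finger parallel gripper is mounted at the origin on the work surface. World frame = base frame: x ahead of the robot, y to its left, z up, the work surface at z = 0. Lengths are in m, angles in degrees, forces in N, time in s.
With the tool pointing down it reaches from about 0.35 to 0.875 m from the base axis. Payload 4.2 kg.
Tool frame: the origin (TCP) lies midway between the tips of the shut fingers; the grasp point (between the pads) lies 19 mm behind it; z points along the fingers, y is the line along which they close (so a half turn about z gives the same grasp; the last joint's range is limited). The gripper opens to 87 mm and grips with 3 to 60 N. Pads are 19 mm wide; open, the fingers measure 117 mm over their backs; the gripper's body (75 mm by 190 mm) begins 51 mm behind the grasp point.
Start: joints at [-61.329, 22.042, 0.453, 0, -68.411, -14.817], TCP at [0.15, -0.607, 0.223] pointing down, gripper open.
Joint ranges: [-179.83, 179.83], [-69.29, 118.12], [-61.27, 80.66], [-181.25, 117.63], [-171.15, -9.14], [-177.46, 177.46]. Speed limits (degrees/s): [159.86, 159.86, 180, 180, 180, 180].

## Interface

Orientations are given as a 3x3 rotation matrix whose columns are the frame's x, y, z axes.
In Python, from station import sense, capture, finish_job, silhouettes, landmark_of gives the robot as it stands.
- The arm moves only by the tool step_arm, never from a script. Its arguments are lists of equal length, an entry for each row: "linear": the shift along the tool's x, y, z in mm, a list of three; "delta_rot": the turn, a rotation vector about the tool's x, y, z in rad, a list of three; "grip": the finger opening in mm, from 0 to 87. A call has 1 to 10 rows; each row shifts and turns the commanded pose from where the row before left it, along the tool's axes as they then stand; what a row does not reach is not made up. A row lasts 1/8 s, in which the tool goes at most 62.5 mm and 10.7 degrees, less where a joint would pass 70% of its speed; a pose out of reach is approached as far as the arm can. A call with a gripper value outside its range is refused whole. The fingers move at their own pace and stop on an object; the grip force is fixed at half the most. Time passes only in rows, so rows that do not move let the fingers close. It gives the time, the measured TCP pose, the force, the opening and the grip force at its end, in the units of the state.
- sense(): the state, without advancing time (a new reading comes with each control period).
- capture(name): name is "scene" or "top"; returns a dict with "img" (420x560x3 uint8, red, green, blue), "fx", "fy", "cx", "cy" (pixels), "k1" (the pictures are not rectified: a ray, as slopes to the right and down, at radius r is drawn at 1 + k1 r^2 times it, then the intrinsics apply), "world_to_cam" (4x4, takes a point from world to camera coordinates). Camera axes: x right, y up, looking along -z (the intrinsics and any distortion apply to the point x, -y, -z); pixel columns grow to the right and rows downward; lengths in m; the calibration is good to about 2 mm. A picture is of the moment at which its call begins. There is no depth.
- finish_job(): hands the job in; it is judged then, once.
Trained networks look in the newest picture that a camera, given by its name, has taken for a name from the list of things; names that differ only in an ending like _2 or _b are one class to them, and where a whole thing is asked for, a point or a joint stands for the part that bears it (a point fixed in the world has none). Each returns a list of dicts, best first, with "score" (0 to 1); they miss things now and then, are a little off and sometimes report something else, mostly with a low value. They report only what shows in the picture. A call takes as long as a camera call.
- silhouettes(camera, label): "mask" (420x560 bool, what is visible of it) and "point" ([column, row] in pixels, amid what is visible of it).
- landmark_of(camera, label): "point" ([column, row] in pixels: a listed point, or the origin of a listed thing).
The state is a dict: "time_s": time; "joints": joint angles; "joint_velocities": joint speeds; "effort": joint torques, N m; "tcp_pos": TCP position; "ee_rot": TCP orientation; "wrist_force": force on the tool from outside, world axes, zero at the start; "moment": the same for the moment, N m; "gripper_width": opening from 0.0 (shut) to 1.0 (fully open); "gripper_force": force on a finger pad.
Only numpy, scipy, OpenCV 4.12 (cv2) and the standard library are available. Lean on these libraries where they do the work, as an engineer would, in place of code of your own. Each camera call takes 0.05 s, during which the arm holds its last target. There are 200 camera calls.

## Task

The bottle feed's white star wheel has run one notch too far. With a fingertip, push the pawl's thumb bar outward so that the pawl tips up and stays up out of the ratchet, gently push the wheel backward (clockwise seen from above) by one notch, then tip the pawl back down so that it sits fully in the next notch. Leave the bottles and other things around it where they stand.

Things in the scene. Friction and masses are not known exactly. Their poses are not given: they have to be found in the camera images.
- station: Bottle feed station, fixed to the table: blue-painted base plate 12 mm thick carrying a white star wheel and a steel ratchet pawl. Origin on the wheel's axis at table height, z up. The plate spans x -145..145, y -170..140 mm in this frame. The pawl and its bracket stand in direction -y from the wheel's axis; all angles are counter-clockwise from this frame's +x seen from above.
- pawl_hinge (a point): Middle of the pawl's level hinge, fixed on the station at x 0, y -112 mm, 66 mm above the table; the hinge runs along the station's x. The bracket's two cheeks stand around it: 40 mm wide together along x, from y -104 to -130 mm, 78 mm tall, on a foot plate 60 mm wide.
- star_wheel (a joint): Turn of the level star wheel about its upright axis (rad). Within 0.06 of 0 at the start; grows as the wheel goes BACKWARD, clockwise seen from above; one notch is 0.785 rad (8 notches). The lowered pawl stops it from going backward and has about 0.12 rad of play either way in a notch. The wheel turns stiffly (1 to 2 N at an arm's end) and stays where it is left.
- wheel_hub (a point): Point on the wheel's axis, 44 mm above the table, on top of its disc (radius 70 mm). On the disc, at radii 53 to 67 mm, stand 8 saw teeth 12 mm tall, in line with the 8 arms, each with an upright face on its clockwise side and a ramp on the other. A steel nut stands 16 mm above this point.
- wheel_arm (a point): A point on one of the 8 arms, on its middle line, 85 mm from the axis, 34 mm above the table; turns with the wheel, at angle 3.534 rad minus the joint value. Arms are equally spaced (0.785 rad), 18 mm wide, straight, reach radius 98 mm, 24 to 44 mm above the table. The open pockets between them are 49 mm wide at radius 85 mm; the base plate's top, 12 mm above the table, lies beneath.
- pawl (a joint): Tilt of the pawl (rad). 0: down, nose fully in a notch; grows as the nose rises; 0.85: fully up, at its stop; above 0.25 the nose is clear of the teeth. Pushing its thumb bar outward, away from the wheel, raises it. It is over-centre: past about 0.55 it falls to the raised stop and stays; pushed back below about 0.45 it falls down by its own weight. Less than 1 N moves it.
- pawl_bar (a point): Centre of the pawl's thumb bar, a level round steel bar 44 mm long and 18 mm thick along the station's x axis, on a stem 48 mm from the hinge. Pawl down: 112 mm above the table, 98 mm from the wheel's axis. Pawl fully up: 106 mm above the table, 137 mm from the axis. Moves with the pawl.
- pawl_nose (a point): Middle of the underside of the pawl's nose (10 mm wide), at the end of an arm that runs 60 mm from the hinge in over the wheel. Pawl down: 60 mm from the wheel's axis, 46 mm above the table; the arm's top is 71 mm above the table. Moves with the pawl.
- bottle_a: Bystander, to be left alone: amber bottle with white cap, 48 mm wide, 85 mm tall, standing on the base plate's corner. Origin: centre of its underside.
- bottle_b: Bystander, to be left alone: amber bottle with white cap, 40 mm wide, 70 mm tall, standing on the base plate's corner near the pawl. Origin: centre of its underside.
- jar: Bystander, to be left alone: low amber jar with white cap, 42 mm wide, 45 mm tall, standing on the base plate's corner. Origin: centre of its underside.
- bottle_c: Bystander, to be left alone: large amber bottle with white cap, 68 mm wide, 150 mm tall, on the table. Origin: centre of its underside.
- label_roll: Bystander, to be left alone: paper label roll, 76 mm wide, 40 mm tall, lying flat on the table. Origin: centre of its underside.
- cap_cup: Bystander, to be left alone: white plastic cup, 70 mm wide, 60 mm tall, on the table. Origin: centre of its underside.
- screwdriver: Bystander, to be left alone: screwdriver, 180 mm long, lying on the table.

How it is judged (in metres and radians):
On the way, in this order (a step that is already met when the one before it is completed fails the run):
1. the pawl is tipped up clear of the ratchet (over 0.6 rad) while the wheel is still in its first notch (value of joint pawl above 0.6 rad and value of joint star_wheel between -0.25 and 0.25 rad), for 0.2 s.
2. with the pawl up, the wheel is pushed back one notch (0.54 to 0.97 rad) (value of joint pawl above 0.4 rad and value of joint star_wheel between 0.54 and 0.97 rad), for 0.2 s.
At the end, for the whole second after the job is handed in: The pawl is down in a notch (below 0.08 rad), the wheel stands one notch back (0.54 to 0.97 rad) and is still, and no bystander has moved by 30 mm or more (value of joint pawl below 0.08 rad and value of joint star_wheel between 0.54 and 0.97 rad and velocity of joint star_wheel between -0.05 and 0.05 rad/s and distance of each of bottle_a, bottle_b, jar, bottle_c, label_roll, cap_cup, screwdriver from where it was at the start of the episode below 0.03 m); the robot touches nothing.
It fails at once if a bystander is lifted, carried or shoved by more than 30 mm (distance of any of bottle_a, bottle_b, jar, bottle_c, label_roll, cap_cup, screwdriver from where it was at the start of the episode above 0.03 m).
It fails at once if a standing bystander is tipped over (angle between any of bottle_a, bottle_b, jar, bottle_c, label_roll, cap_cup's own z axis and vertical above 0.5 rad).
It fails at once if the station is squeezed or forced with more than 40 N (contact force between the fingers and station above 40 N).
It also fails if it takes over 56 s, if anything falls off the work surface, if the arm or the gripper's body presses on something with over 40 N, if the wrist force passes 120 N, or if a joint passes its speed limit or range.

## Working session

There is one attempt and no reset: what is moved stays moved. The work goes in short steps, Python scripts to look and compute and a tool call to move; the robot and the scene stay as the last step left them, time stands still between calls to the robot, and variables do not carry over. Pictures are saved under pics/ and viewed, at most 10 in all, crops included, and the job is handed in when it is done.

Besides the shell and the picture viewer there is one more tool, called by a JSON object that holds its "fn" and its "kwargs", one argument or row to a line. step_arm: Moves the arm, as the interface text tells. Its arguments: {"type":"object","properties":{"linear":{"type":"array"},"delta_rot":{"type":"array"},"grip":{"type":"array"}},"required":["linear","delta_rot","grip"]}

```bash
mkdir -p pics
cat > h.py <<'E'
import numpy as np, cv2
from station import sense, capture, finish_job, silhouettes, landmark_of
def save(n,f):
    c=capture(n); cv2.imwrite('pics/'+f,c['img'][:,:,::-1]); return c
def proj(c,P):
    P=np.atleast_2d(P); q=(c['world_to_cam']@np.c_[P,np.ones(len(P))].T)[:3]
    x,y=q[0]/-q[2],-q[1]/-q[2]; s=1+c['k1']*(x*x+y*y)
    return np.c_[c['cx']+c['fx']*x*s,c['cy']+c['fy']*y*s]
def back(c,uv,z):
    x0=np.array([(uv[0]-c['cx'])/c['fx'],(uv[1]-c['cy'])/c['fy']]); x=x0.copy()
    for _ in range(20): x=x0/(1+c['k1']*(x@x))
    M=np.linalg.inv(c['world_to_cam']); d=M[:3,:3]@np.array([x[0],-x[1],-1]); o=M[:3,3]
    return o+d*(z-o[2])/d[2]
E
python3 - <<'E'
from h import *
np.set_printoptions(precision=4,suppress=True)
for n in ['scene','top']:
    c=save(n,n+'0.png')
    print(n,np.linalg.inv(c['world_to_cam'])[:3,3])
    for l,z in [('wheel_hub',.044),('wheel_arm',.034),('pawl_bar',.112),('pawl_nose',.046),('pawl_hinge',.066),('station',0),('bottle_a',.012),('bottle_b',.012),('jar',.012),('bottle_c',0),('label_roll',0),('cap_cup',0),('screwdriver',0)]:
        for r in landmark_of(n,l)[:2]: print(l,round(r['score'],2),np.array(r['point']),back(c,r['point'],z))
s=sense(); print(s['tcp_pos'],s['ee_rot'],s['time_s'])
E
```

```text
scene [1.4659 0.5622 0.8878]
wheel_hub 0.97 [304.4 232.8] [0.5478 0.0862 0.044 ]
wheel_arm 0.9 [294.7 212.2] [0.4723 0.0124 0.034 ]
pawl_bar 0.5 [270.3 208.1] [0.5826 0.0009 0.112 ]
pawl_nose 0.72 [282.  226.3] [0.559  0.0236 0.046 ]
pawl_hinge 0.84 [263.  223.1] [ 0.5965 -0.0125  0.066 ]
pawl_hinge 0.46 [170.6 172.6] [ 0.5443 -0.382   0.066 ]
station 0.68 [303.2 246.1] [0.5507 0.0867 0.    ]
bottle_a 0.78 [343.4 274.7] [0.6029 0.2315 0.012 ]
bottle_a 0.59 [454.7 267.7] [0.4245 0.4636 0.012 ]
bottle_b 0.78 [343.4 274.7] [0.6029 0.2315 0.012 ]
bottle_b 0.59 [454.7 267.7] [0.4245 0.4636 0.012 ]
jar 0.79 [343.4 220.7] [0.4052 0.1342 0.012 ]
bottle_c 0.78 [343.4 274.7] [0.5911 0.2269 0.    ]
bottle_c 0.59 [454.7 267.7] [0.4102 0.4623 0.    ]
label_roll 0.93 [122.6 211.5] [ 0.7079 -0.4341  0.    ]
label_roll 0.57 [263.  220.3] [ 0.5158 -0.0658  0.    ]
cap_cup 0.94 [444.7 300.2] [0.5378 0.4751 0.    ]
screwdriver 0.56 [170.7 170.8] [ 0.4618 -0.465   0.    ]
top [0.3816 0.0018 1.2671]
wheel_hub 0.84 [256.  211.5] [0.544  0.0747 0.044 ]
wheel_hub 0.29 [253.4 213.1] [0.539  0.0826 0.044 ]
wheel_arm 0.9 [274.7 229.3] [0.4902 0.017  0.034 ]
pawl_bar 0.69 [283.2 193.5] [ 0.5884 -0.0084  0.112 ]
pawl_nose 0.67 [272.  203.1] [0.57   0.0255 0.046 ]
station 0.9 [254.  212.8] [ 0.5457  0.0836 -0.    ]
bottle_a 0.83 [137.2 254.7] [0.4122 0.443  0.012 ]
bottle_a 0.63 [275.7 164.8] [0.6999 0.015  0.012 ]
bottle_b 0.83 [137.2 254.7] [0.4122 0.443  0.012 ]
bottle_b 0.63 [275.7 164.8] [0.6999 0.015  0.012 ]
jar 0.51 [238.8 257.5] [0.4041 0.1282 0.012 ]
bottle_c 0.83 [137.2 254.7] [0.4125 0.4472 0.    ]
bottle_c 0.63 [275.7 164.8] [0.7029 0.0151 0.    ]
label_roll 0.59 [408.6 168. ] [ 0.6933 -0.4145  0.    ]
label_roll 0.38 [135.5 257.6] [0.4035 0.452  0.    ]
screwdriver 0.87 [425.3 240.4] [ 0.4599 -0.4563  0.    ]
[ 0.1497 -0.6068  0.2226] [[-0.9709 -0.2394  0.    ]
 [-0.2394  0.9709 -0.    ]
 [-0.     -0.     -1.    ]] 1.4
```

View pics/top0.png

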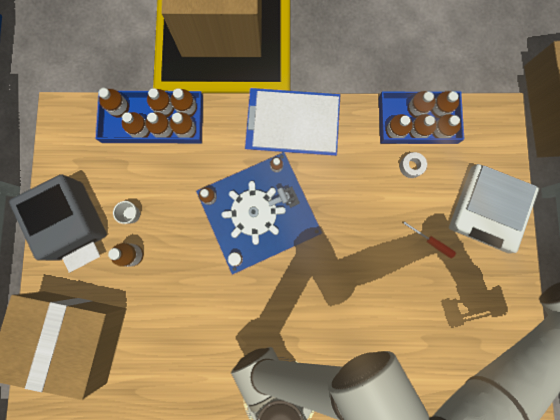

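View pics/scene0.png

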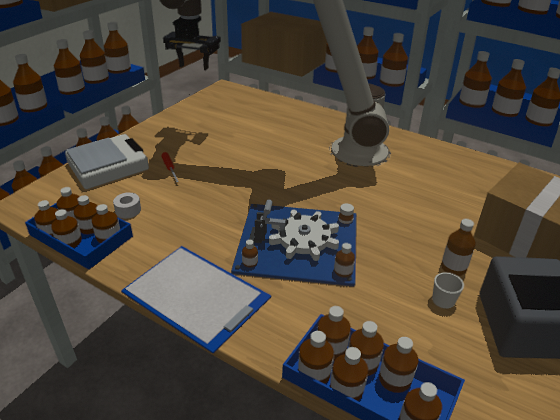

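The top view shows the station (hub ~(254,212)) with the pawl at ~(285,195), bottle_b at (277,163), bottle_a at (207,195) and the jar at (234,259). The scene view shows the pawl upright at (265,225). Next I fit the station pose.

```bash
cat > fit.py <<'E'
from h import *
from scipy.optimize import least_squares
np.set_printoptions(precision=4,suppress=True)
def S(p,P):
    P=np.atleast_2d(P); c,s=np.cos(p[2]),np.sin(p[2])
    return np.c_[p[0]+c*P[:,0]-s*P[:,1],p[1]+s*P[:,0]+c*P[:,1],P[:,2]]
def pts(q,t):
    a=3.534-q
    return {'wheel_hub':[0,0,.044],'station':[0,0,0],'pawl_hinge':[0,-.112,.066],
     'pawl_bar':[0,-.112+.048*np.sin(.296-t),.066+.048*np.cos(.296-t)] if 1 else 0,
     'wheel_arm':[.085*np.cos(a),.085*np.sin(a),.034],'pawl_nose':[0,-.06,.046]}
if __name__=='__main__':
    C={n:capture(n) for n in ['scene','top']}; obs=[]
    for n,c in C.items():
        for l in pts(0,0):
            r=landmark_of(n,l)
            if r and r[0]['score']>.4: obs.append((n,l,np.array(r[0]['point'])))
    cor=np.array([[-.145,-.17,.012],[.145,-.17,.012],[.145,.14,.012],[-.145,.14,.012]])
    m=cv2.inRange(cv2.cvtColor(C['top']['img'],cv2.COLOR_RGB2HSV),(105,130,40),(125,255,255)); m[:150]=0;m[280:]=0;m[:,:190]=0;m[:,330:]=0
    box=cv2.boxPoints(cv2.minAreaRect(cv2.findNonZero(m))); print('box',box)
    def f(p):
        r=[]
        for n,l,u in obs: r.append((proj(C[n],S(p,pts(p[3],0)[l]))[0]-u)/2)
        pc=proj(C['top'],S(p,cor)); 
        for b in box: r.append((pc[np.argmin(((pc-b)**2).sum(1))]-b)/1.5)
        return np.concatenate(r)
    s=least_squares(f,[.545,.083,-1.1+np.pi/2,0],loss='soft_l1'); p=s.x; print(p,s.cost)
    r=f(p).reshape(-1,2)
    for o,e in zip(obs,r): print(o[:2],e*2)
    print(r[len(obs):]*1.5)
    np.save('p.npy',p)
    for n,(x0,y0,x1,y1) in {'top':(190,145,330,280),'scene':(225,195,365,290)}.items():
        k=4.4; im=cv2.resize(C[n]['img'][y0:y1,x0:x1,::-1],None,fx=k,fy=k,interpolation=cv2.INTER_CUBIC)
        d=pts(p[3],0); P=np.vstack([list(d.values()),cor,[[ .085*np.cos(3.534-p[3]+i*np.pi/4),.085*np.sin(3.534-p[3]+i*np.pi/4),.034] for i in range(8)]])
        for u in (proj(C[n],S(p,P))+.5-[x0,y0])*k: cv2.circle(im,tuple(int(v) for v in u),3,(0,255,0),1)
        cv2.imwrite(f'pics/z_{n}.png',im)
E
python3 fit.py; python3 -c "
import cv2,numpy as np
a=cv2.imread('pics/z_top.png');b=cv2.imread('pics/z_scene.png');print(a.shape,b.shape)"
```

```text
box [[192.0445 186.1879]
 [317.7949 128.5524]
 [357.7073 215.6341]
 [231.957  273.2697]]
[ 0.5451  0.0815  0.4226 -0.0308] 76.19339778955673
('scene', 'wheel_hub') [-0.2678 -0.3429]
('scene', 'station') [1.9614 0.3779]
('scene', 'pawl_hinge') [-2.9386  1.8072]
('scene', 'pawl_bar') [-4.3467 -1.1513]
('scene', 'wheel_arm') [0.2915 3.4291]
('scene', 'pawl_nose') [-0.0027  2.2382]
('top', 'wheel_hub') [-0.0167 -0.5646]
('top', 'station') [ 0.8593 -0.5322]
('top', 'pawl_hinge') [ 1.6963 -1.4945]
('top', 'pawl_bar') [-0.474  -0.7693]
('top', 'pawl_nose') [ 1.5911 -1.0093]
[[  3.8537   2.8088]
 [-33.032   22.0294]
 [-35.0739  16.8459]
 [ -0.4209   0.1247]]
(594, 616, 3) (418, 616, 3)
```

View pics/z_top.png

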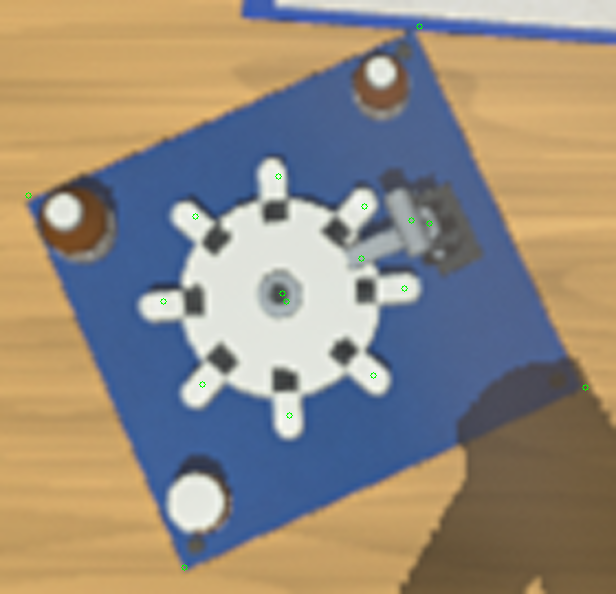

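View pics/z_scene.png

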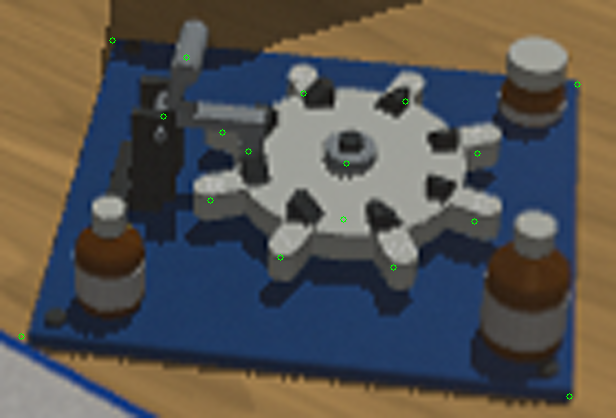

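The overlay fits to a few mm. I refit with hand-read corners, arm ends and the bar from these crops.

```bash
cat > fit2.py <<'E'
from fit import *
C={n:capture(n) for n in ['scene','top']}
o={'top':(190,145),'scene':(225,195)}
R=lambda i,r=.098:(lambda q:[r*np.cos(3.534-q+i*np.pi/4),r*np.sin(3.534-q+i*np.pi/4),.044])
K=lambda *v:(lambda q:list(v))
c=.145
H=[('top',(412,33),K(c,-.17,.012)),('top',(30,203),K(c,.14,.012)),('top',(184,570),K(-c,.14,.012)),
('scene',(112,42),K(-c,-.17,.012)),('scene',(577,87),K(-c,.14,.012)),('scene',(574,389),K(c,.14,.012)),('scene',(29,335),K(c,-.17,.012)),
('top',(280,293),K(0,0,.058)),('scene',(350,140),K(0,0,.060)),
('top',(420,288),R(1)),('top',(271,158),R(3)),('top',(140,305),R(5)),('top',(289,438),R(7)),('top',(185,402),R(6)),('top',(384,390),R(0)),('top',(370,193),R(2)),('top',(177,207),R(4)),
('top',(404,221),K(0,-.098,.118)),('scene',(192,48),K(0,-.098,.112))]
f=lambda p:np.concatenate([proj(C[n],S(p,k(p[3])))[0]-(np.array(u)/4.4+o[n]-.5) for n,u,k in H])
s=least_squares(f,np.load('p.npy'),loss='soft_l1'); p=s.x; print(p); print(f(p).reshape(-1,2)); np.save('p.npy',p)
for n,P in dict(bar=[0,-.098,.112],barup=[0,-.137,.106],hinge=[0,-.112,.066]).items(): print(n,S(p,P)[0])
for i in range(8):
    a=3.534-p[3]+i*np.pi/4; print(i,np.degrees(a)%360,S(p,[.085*np.cos(a),.085*np.sin(a),.034])[0])
E
python3 fit2.py
```

```text
[ 0.5425  0.0831  0.4316 -0.0308]
[[ 0.5757 -0.8754]
 [-1.1719 -0.2988]
 [ 0.2349  0.4262]
 [ 0.6558 -0.4415]
 [ 0.5766 -1.1969]
 [ 0.6091  0.9359]
 [-0.2396  0.5199]
 [-0.1749  0.3008]
 [ 0.5969  0.2982]
 [ 0.0695 -0.0536]
 [ 0.3843  0.4452]
 [ 0.1065  0.2725]
 [-0.1037 -0.1675]
 [ 0.3041  0.1075]
 [ 0.4256 -0.1841]
 [ 0.6864  0.0826]
 [-0.0505 -0.1912]
 [ 1.0579  0.0699]
 [-0.2607  1.9993]]
bar [ 0.5835 -0.0059  0.112 ]
barup [ 0.5998 -0.0414  0.106 ]
hinge [ 0.5893 -0.0186  0.066 ]
0 204.24828007682694 [0.4867 0.019  0.034 ]
1 249.24828007682697 [ 0.5484 -0.0017  0.034 ]
2 294.2482800768269 [0.6066 0.0273 0.034 ]
3 339.248280076827 [0.6273 0.089  0.034 ]
4 24.248280076826916 [0.5983 0.1472 0.034 ]
5 69.24828007682697 [0.5366 0.1679 0.034 ]
6 114.24828007682692 [0.4784 0.1389 0.034 ]
7 159.24828007682697 [0.4577 0.0772 0.034 ]
```

Station pose: (0.5425, 0.0831), yaw 24.7°. I'll turn the tool so tool x = station −y and tool y = station −x, with the fingers shut.

{"fn": "step_arm", "kwargs": {
  "linear": [
    [0, 0, 0],
    [0, 0, 0],
    [0, 0, 0],
    [0, 0, 0],
    [0, 0, 0],
    [0, 0, 0],
    [0, 0, 0],
    [0, 0, 0],
    [0, 0, 0],
    [0, 0, 0]
  ],
  "delta_rot": [
    [0, 0, -0.176],
    [0, 0, -0.176],
    [0, 0, -0.176],
    [0, 0, -0.176],
    [0, 0, -0.176],
    [0, 0, -0.176],
    [0, 0, -0.176],
    [0, 0, -0.176],
    [0, 0, -0.176],
    [0, 0, -0.176]
  ],
  "grip": [0, 0, 0, 0, 0, 0, 0, 0, 0, 0]
}}

```text
time_s: 3.45
tcp_pos: [0.1497, -0.6068, 0.2226]
ee_rot: [[0.423, -0.906, -0.0], [-0.906, -0.423, -0.0], [0.0, 0.0, -1.0]]
wrist_force: [0.9, -0.6, 0.6]
gripper_width: 0.019
gripper_force: 0.0
```

{"fn": "step_arm", "kwargs": {
  "linear": [
    [-28, -46, 0],
    [-28, -46, 0],
    [-28, -46, 0],
    [-28, -46, 0],
    [-28, -46, 0],
    [-28, -46, 0],
    [-28, -46, 0],
    [-28, -46, 0],
    [-28, -46, 0],
    [-28, -46, 0]
  ],
  "delta_rot": [
    [0, 0, 0],
    [0, 0, 0],
    [0, 0, 0],
    [0, 0, 0],
    [0, 0, 0],
    [0, 0, 0],
    [0, 0, 0],
    [0, 0, 0],
    [0, 0, 0],
    [0, 0, 0]
  ],
  "grip": [0, 0, 0, 0, 0, 0, 0, 0, 0, 0]
}}

```text
time_s: 4.7
tcp_pos: [0.4515, -0.1586, 0.223]
ee_rot: [[0.418, -0.908, 0.001], [-0.908, -0.418, -0.0], [0.001, -0.001, -1.0]]
wrist_force: [1.2, -0.6, 0.2]
gripper_width: 0.003
gripper_force: 0.0
```

```bash
cat > st.py <<'E'
from fit import *
p=np.load('p.npy'); s=sense(); c,sn=np.cos(p[2]),np.sin(p[2]); R=np.array([[c,sn,0],[-sn,c,0],[0,0,1]])
print('t',s['time_s'],'tcp station mm',1000*R@(np.array(s['tcp_pos'])-[p[0],p[1],0]),'w',s['gripper_width'],'F',R@np.array(s['wrist_force']))
print('tool axes in station (cols):\n',R@np.array(s['ee_rot']),'j',np.array(s['joints']))
E
python3 st.py
```

```text
t 4.7 tcp station mm [-183.7517 -181.4655  222.9927] w 0.003050660627749528 F [ 0.8338 -1.0341  0.2259]
tool axes in station (cols):
 [[-0.0002 -1.      0.0009]
 [-1.      0.0002 -0.0006]
 [ 0.0006 -0.0009 -1.    ]] j [  0.1587   7.5974 -19.3449   0.0114 -62.9967  24.5496]
```

{"fn": "step_arm", "kwargs": {
  "linear": [
    [-29, -46, 0],
    [-29, -46, 0],
    [-29, -46, 0],
    [-30, -46, 0],
    [0, 0, 40],
    [0, 0, 40],
    [0, 0, 0]
  ],
  "delta_rot": [
    [0, 0, 0],
    [0, 0, 0],
    [0, 0, 0],
    [0, 0, 0],
    [0, 0, 0],
    [0, 0, 0],
    [0, 0, 0]
  ],
  "grip": [0, 0, 0, 0, 0, 0, 0]
}}

```text
time_s: 5.58
tcp_pos: [0.5667, 0.0225, 0.1396]
ee_rot: [[0.418, -0.909, -0.007], [-0.909, -0.418, -0.002], [-0.001, 0.008, -1.0]]
wrist_force: [-0.4, -0.3, 0.6]
gripper_width: 0.006
gripper_force: 0.0
```

```bash
cat > look.py <<'E'
import sys; from fit import *
import st
p=st.p; c=capture('scene'); x0,y0,x1,y1=215,160,375,290
im=cv2.resize(c['img'][y0:y1,x0:x1,::-1],None,fx=4,fy=4,interpolation=cv2.INTER_CUBIC)
t=np.array(sense()['tcp_pos'])
P=np.vstack([S(p,[[-.022,-.098,.112],[.022,-.098,.112],[-.022,-.137,.106],[.022,-.137,.106],[0,0,.06]]),t])
for i,u in enumerate((proj(c,P)+.5-[x0,y0])*4): cv2.circle(im,tuple(int(v) for v in u),3,[(0,255,0),(0,255,0),(255,255,0),(255,255,0),(0,255,255),(0,0,255)][i],1)
cv2.imwrite('pics/'+sys.argv[1],im)
E
python3 look.py a.png
```

```text
t 5.575 tcp station mm [ -3.3292 -65.1479 139.6073] w 0.005728264386680289 F [-0.4838 -0.114   0.5991]
tool axes in station (cols):
 [[-0.0008 -1.     -0.0075]
 [-1.      0.0008  0.0013]
 [-0.0013  0.0075 -1.    ]] j [ 18.6237  20.8793 -14.1749  -0.0365 -55.3823   6.0813]
```

View pics/a.png

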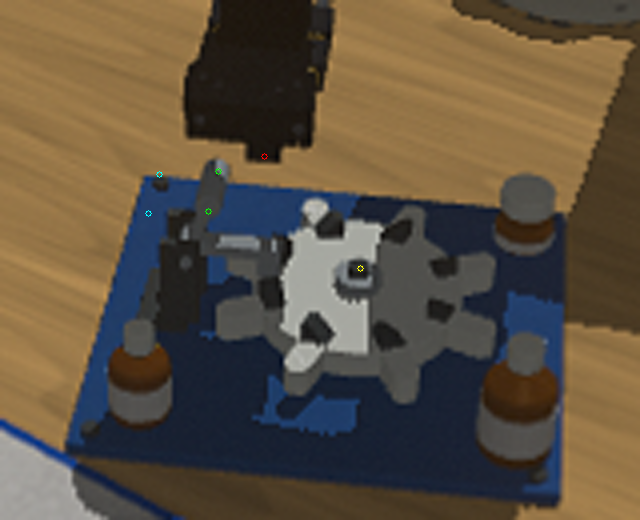

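The view shows the tip at (264,155), clear on the wheel side of the bar (~(210,200)), as expected. Now I lower it and push outward.

{"fn": "step_arm", "kwargs": {
  "linear": [
    [0, -3, 19],
    [0, 0, 19],
    [0, 0, 0],
    [6, 0, 0],
    [6, 0, 0],
    [6, 0, 0],
    [6, 0, 0],
    [5, 0, 0],
    [0, 0, 0]
  ],
  "delta_rot": [
    [0, 0, 0],
    [0, 0, 0],
    [0, 0, 0],
    [0, 0, 0],
    [0, 0, 0],
    [0, 0, 0],
    [0, 0, 0],
    [0, 0, 0],
    [0, 0, 0]
  ],
  "grip": [0, 0, 0, 0, 0, 0, 0, 0, 0]
}}

```text
time_s: 6.75
tcp_pos: [0.5838, -0.0026, 0.1044]
ee_rot: [[0.417, -0.909, -0.0], [-0.909, -0.417, -0.0], [0.0, 0.0, -1.0]]
wrist_force: [-0.5, 0.6, -0.6]
gripper_width: 0.003
gripper_force: 0.1
```

{"fn": "step_arm", "kwargs": {
  "linear": [
    [5, 0, 0],
    [4, 0, 0],
    [4, 0, 0],
    [3, 0, 0],
    [0, 0, 0],
    [0, 0, 0]
  ],
  "delta_rot": [
    [0, 0, 0],
    [0, 0, 0],
    [0, 0, 0],
    [0, 0, 0],
    [0, 0, 0],
    [0, 0, 0]
  ],
  "grip": [0, 0, 0, 0, 0, 0]
}}

```text
time_s: 7.5
tcp_pos: [0.5904, -0.0167, 0.1045]
ee_rot: [[0.418, -0.909, 0.0], [-0.909, -0.418, 0.0], [-0.0, -0.0, -1.0]]
wrist_force: [-0.2, -0.3, -0.3]
gripper_width: 0.005
gripper_force: 0.0
```

```bash
python3 look.py b.png
```

```text
t 7.5 tcp station mm [   1.8221 -110.6555  104.5434] w 0.0050765175331267225 F [-0.2886 -0.24   -0.3238]
tool axes in station (cols):
 [[-0.0006 -1.      0.    ]
 [-1.      0.0006  0.    ]
 [-0.     -0.     -1.    ]] j [ 14.0795  24.9174 -13.4665  -0.002  -51.6153  10.6162]
```

View pics/b.png

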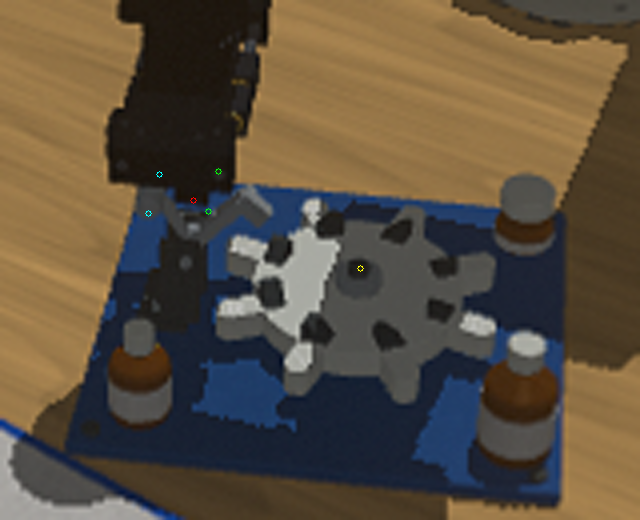

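The pawl is up: bar at ~(150,200) on its raised-stop marks, nose lifted at (258,205), no force. Now I go up and over to the pocket at 182° and then down.

{"fn": "step_arm", "kwargs": {
  "linear": [
    [0, 0, -25],
    [0, 0, -30],
    [-36, 30, 0],
    [-36, 30, 0],
    [-36, 31, 0],
    [0, 0, 0]
  ],
  "delta_rot": [
    [0, 0, 0],
    [0, 0, 0],
    [0, 0, 0],
    [0, 0, 0],
    [0, 0, 0],
    [0, 0, 0]
  ],
  "grip": [0, 0, 0, 0, 0, 0]
}}

```text
time_s: 8.3
tcp_pos: [0.4599, 0.044, 0.1599]
ee_rot: [[0.42, -0.907, -0.001], [-0.907, -0.42, 0.0], [-0.001, 0.0, -1.0]]
wrist_force: [0.6, -0.0, 0.9]
gripper_width: 0.005
gripper_force: 0.0
```

```bash
cat > wh.py <<'E'
from fit import *
import st
p=st.p
# wheel angle by matching white arm ends in top view
def wheel(n):
    c=capture(n); g=cv2.cvtColor(c['img'],cv2.COLOR_RGB2HSV).astype(float); b=-g[:,:,1]  # low saturation = white
    qs=np.arange(-.4,.4,.01); sc=[]
    for q in qs:
        a=3.534-q+np.arange(8)*np.pi/4; v=[]
        for r in (.08,.087,.094):
            for A in (a,a+np.pi/8):
                u=proj(c,S(p,np.c_[r*np.cos(A),r*np.sin(A),np.full(8,.044)])).astype(np.float32)
                w=cv2.remap(b.astype(np.float32),u[:,:1],u[:,1:],cv2.INTER_LINEAR).ravel(); v.append(np.median(w)*(1 if A is a else -1))
        sc.append(sum(v))
    return qs[np.argmax(cv2.GaussianBlur(np.array(sc),(1,9),0))]
print('wheel mod .785 top',wheel('top'),'scene',wheel('scene'))
E
python3 wh.py
```

```text
t 8.3 tcp station mm [-91.3675  -1.0083 159.8993] w 0.0050157150278977445 F [ 0.4949 -0.2759  0.95  ]
tool axes in station (cols):
 [[ 0.0021 -1.     -0.0003]
 [-1.     -0.0021  0.0006]
 [-0.0006  0.0003 -1.    ]] j [ 25.6713   9.6578 -26.8668  -0.0406 -53.4946  -0.7978]
wheel mod .785 top 0.02000000000000035 scene -0.029999999999999694
```

{"fn": "step_arm", "kwargs": {
  "linear": [
    [0, 0, 40],
    [0, 0, 40],
    [0, -1, 20],
    [0, 0, 14],
    [0, 0, 14],
    [0, 0, 0]
  ],
  "delta_rot": [
    [0, 0, 0],
    [0, 0, 0],
    [0, 0, 0],
    [0, 0, 0],
    [0, 0, 0],
    [0, 0, 0]
  ],
  "grip": [0, 0, 0, 0, 0, 0]
}}

```text
time_s: 9.15
tcp_pos: [0.4639, 0.0433, 0.0304]
ee_rot: [[0.417, -0.909, -0.002], [-0.909, -0.417, -0.001], [0.0, 0.002, -1.0]]
wrist_force: [-0.3, -0.1, -0.7]
gripper_width: 0.008
gripper_force: 0.0
```

{"fn": "step_arm", "kwargs": {
  "linear": [
    [-5.4, -0.2, 0],
    [-5.4, -0.2, 0],
    [-5.4, -0.2, 0],
    [-5.4, -0.2, 0],
    [-5.4, -0.2, 0],
    [-5.4, -0.2, 0],
    [0, 0, 0]
  ],
  "delta_rot": [
    [0, 0, 0.06],
    [0, 0, 0.06],
    [0, 0, 0.06],
    [0, 0, 0.06],
    [0, 0, 0.06],
    [0, 0, 0.06],
    [0, 0, 0]
  ],
  "grip": [0, 0, 0, 0, 0, 0, 0]
}}

```text
time_s: 10.02
tcp_pos: [0.4566, 0.0754, 0.032]
ee_rot: [[0.072, -0.997, 0.001], [-0.997, -0.072, 0.0], [-0.0, -0.001, -1.0]]
wrist_force: [-0.1, -1.0, -1.0]
gripper_width: 0.005
gripper_force: 0.0
```

```bash
python3 wh.py
```

```text
t 10.025 tcp station mm [-81.2398  28.9088  32.0371] w 0.00530498156856131 F [-0.5274 -0.8146 -1.0252]
tool axes in station (cols):
 [[-0.3521 -0.936   0.0012]
 [-0.936   0.3521 -0.    ]
 [-0.0004 -0.0011 -1.    ]] j [ 29.5787  20.6753 -35.5574   0.0153 -33.6993 -25.4791]
wheel mod .785 top 0.1800000000000005 scene 0.17000000000000048
```

{"fn": "step_arm", "kwargs": {
  "linear": [
    [-5.3, 2, 0],
    [-5.3, -0.2, 0],
    [-5.3, -0.2, 0],
    [-5.3, -0.2, 0],
    [-5.3, -0.2, 0],
    [-5.3, -0.2, 0],
    [-5.3, -0.2, 0],
    [-5.3, -0.2, 0],
    [-5.3, -0.2, 0],
    [0, 0, 0]
  ],
  "delta_rot": [
    [0, 0, 0.06],
    [0, 0, 0.06],
    [0, 0, 0.06],
    [0, 0, 0.06],
    [0, 0, 0.06],
    [0, 0, 0.06],
    [0, 0, 0.06],
    [0, 0, 0.06],
    [0, 0, 0.06],
    [0, 0, 0]
  ],
  "grip": [0, 0, 0, 0, 0, 0, 0, 0, 0, 0]
}}

```text
time_s: 11.38
tcp_pos: [0.4631, 0.121, 0.0315]
ee_rot: [[-0.451, -0.893, -0.001], [-0.893, 0.451, -0.0], [0.001, 0.0, -1.0]]
wrist_force: [-0.7, -0.6, 0.4]
gripper_width: 0.005
gripper_force: 0.4
```

```bash
python3 wh.py; python3 look.py c.png >/dev/null
```

```text
t 11.375 tcp station mm [-56.2615  67.6061  31.459 ] w 0.004802613787558929 F [-0.8775 -0.2977  0.3794]
tool axes in station (cols):
 [[-0.783  -0.622  -0.0007]
 [-0.622   0.783  -0.    ]
 [ 0.0006  0.0004 -1.    ]] j [ 34.1374  21.9436 -33.3218  -0.0114 -34.7757 -60.9384]
wheel mod .785 top 3.3306690738754696e-16 scene -0.06999999999999973
```

View pics/c.png

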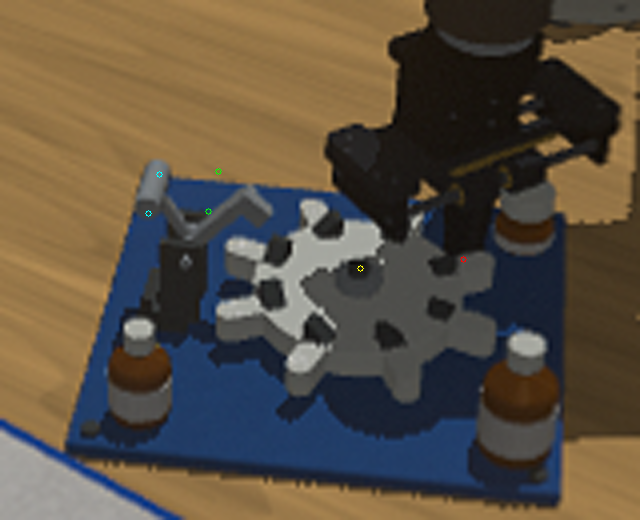

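The pawl is still up. The wheel has gone back by almost one notch (≈0.74), so I add about 3 mm, back off, and rise.

{"fn": "step_arm", "kwargs": {
  "linear": [
    [-3, 0, 0],
    [0, 0, 0],
    [4, 0, 0],
    [4, 0, 0],
    [0, 0, -20],
    [0, 0, -50],
    [0, 0, -60],
    [0, 0, 0]
  ],
  "delta_rot": [
    [0, 0, 0.035],
    [0, 0, 0],
    [0, 0, 0],
    [0, 0, 0],
    [0, 0, 0],
    [0, 0, 0],
    [0, 0, 0],
    [0, 0, 0]
  ],
  "grip": [0, 0, 0, 0, 0, 0, 0, 0]
}}

```text
time_s: 12.52
tcp_pos: [0.4638, 0.1183, 0.1667]
ee_rot: [[-0.482, -0.876, 0.011], [-0.876, 0.482, 0.006], [-0.011, -0.007, -1.0]]
wrist_force: [-0.3, 0.6, -0.7]
gripper_width: 0.002
gripper_force: 0.0
```

```bash
python3 wh.py
```

```text
t 12.525 tcp station mm [-56.6936  64.8836 166.6517] w 0.0022005253186206985 F [-0.0603  0.6693 -0.7323]
tool axes in station (cols):
 [[-0.8042 -0.5942  0.0126]
 [-0.5942  0.8043  0.0008]
 [-0.0106 -0.0069 -0.9999]] j [ 33.8571  10.455  -24.7601   0.0868 -54.0657 -62.7207]
wheel mod .785 top 0.05000000000000038 scene -0.009999999999999676
```

{"fn": "step_arm", "kwargs": {
  "linear": [
    [0, 0, 0],
    [0, 0, 0],
    [0, 0, 0],
    [0, 0, 0],
    [0, 0, 0],
    [0, 0, 0],
    [0, 0, 0]
  ],
  "delta_rot": [
    [0, 0, -0.156],
    [0, 0, -0.156],
    [0, 0, -0.156],
    [0, 0, -0.156],
    [0, 0, -0.156],
    [0, 0, -0.156],
    [0, 0, 0]
  ],
  "grip": [0, 0, 0, 0, 0, 0, 0]
}}

```text
time_s: 13.5
tcp_pos: [0.4598, 0.1163, 0.1599]
ee_rot: [[0.417, -0.909, -0.003], [-0.909, -0.417, -0.002], [0.0, 0.004, -1.0]]
wrist_force: [0.7, -0.2, 0.4]
gripper_width: 0.005
gripper_force: 0.0
```

{"fn": "step_arm", "kwargs": {
  "linear": [
    [48, -11, 0],
    [48, -11, 0],
    [48, -12, 0],
    [48, -11, 0],
    [46, -12, 0],
    [0, 0, 0],
    [0, 0, 30],
    [0, 0, 0]
  ],
  "delta_rot": [
    [0, 0, 0],
    [0, 0, 0],
    [0, 0, 0],
    [0, 0, 0],
    [0, 0, 0],
    [0, 0, 0],
    [0, 0, 0],
    [0, 0, 0]
  ],
  "grip": [0, 0, 0, 0, 0, 0, 0, 0]
}}

```text
time_s: 14.5
tcp_pos: [0.6094, -0.0751, 0.1284]
ee_rot: [[0.417, -0.909, -0.008], [-0.909, -0.417, -0.0], [-0.003, 0.007, -1.0]]
wrist_force: [-0.3, -0.1, 0.7]
gripper_width: 0.006
gripper_force: 0.0
```

```bash
python3 wh.py; python3 look.py d.png >/dev/null
```

```text
t 14.5 tcp station mm [  -5.3957 -171.6861  128.4279] w 0.0060529060407873035 F [-0.3037  0.0407  0.716 ]
tool axes in station (cols):
 [[-0.0014 -1.     -0.0069]
 [-1.      0.0013  0.0031]
 [-0.0031  0.0069 -1.    ]] j [  8.0304  25.684   -8.1175  -0.0649 -56.6294  16.6562]
wheel mod .785 top 0.22000000000000053 scene -0.009999999999999676
```

View pics/d.png

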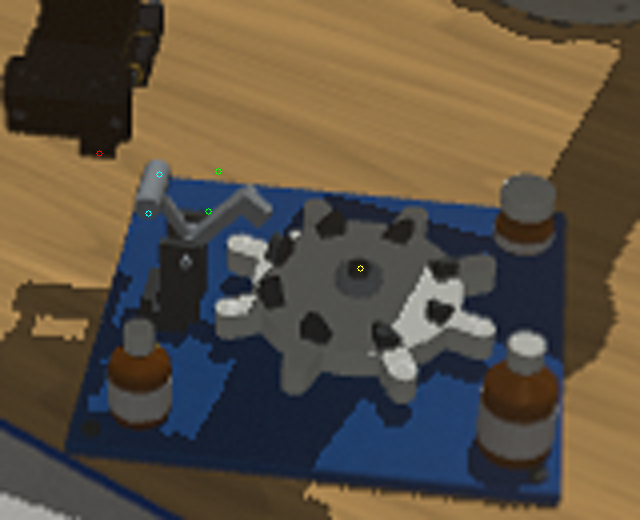

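Bar at (152,190) and fingertip at (99,153), outside it. I lower the tip and push inward.

{"fn": "step_arm", "kwargs": {
  "linear": [
    [0, -3, 14],
    [0, -2, 13],
    [0, 0, 0],
    [-6, 0, 0],
    [-6, 0, 0],
    [-6, 0, 0],
    [-6, 0, 0],
    [-6, 0, 0],
    [-5, 0, 0],
    [0, 0, 0]
  ],
  "delta_rot": [
    [0, 0, 0],
    [0, 0, 0],
    [0, 0, 0],
    [0, 0, 0],
    [0, 0, 0],
    [0, 0, 0],
    [0, 0, 0],
    [0, 0, 0],
    [0, 0, 0],
    [0, 0, 0]
  ],
  "grip": [0, 0, 0, 0, 0, 0, 0, 0, 0, 0]
}}

```text
time_s: 15.9
tcp_pos: [0.6018, -0.0411, 0.1044]
ee_rot: [[0.419, -0.908, -0.0], [-0.908, -0.419, 0.0], [-0.0, 0.0, -1.0]]
wrist_force: [0.5, 0.2, -0.5]
gripper_width: 0.006
gripper_force: 0.0
```

{"fn": "step_arm", "kwargs": {
  "linear": [
    [-4, 0, 0],
    [-4, 0, 0],
    [-3, 0, 0],
    [0, 0, 0]
  ],
  "delta_rot": [
    [0, 0, 0],
    [0, 0, 0],
    [0, 0, 0],
    [0, 0, 0]
  ],
  "grip": [0, 0, 0, 0]
}}

```text
time_s: 16.4
tcp_pos: [0.5974, -0.0314, 0.1046]
ee_rot: [[0.419, -0.908, -0.0], [-0.908, -0.419, 0.0], [-0.0, 0.0, -1.0]]
wrist_force: [0.6, 0.6, -0.2]
gripper_width: 0.004
gripper_force: 0.0
```

```bash
python3 look.py e.png
```

```text
t 16.4 tcp station mm [   1.9522 -126.9357  104.5913] w 0.003962774322951053 F [ 0.7865  0.2463 -0.2296]
tool axes in station (cols):
 [[ 0.0007 -1.     -0.    ]
 [-1.     -0.0007  0.    ]
 [-0.      0.     -1.    ]] j [ 12.486   25.5533 -12.3614  -0.0002 -52.0855  12.2837]
```

View pics/e.png

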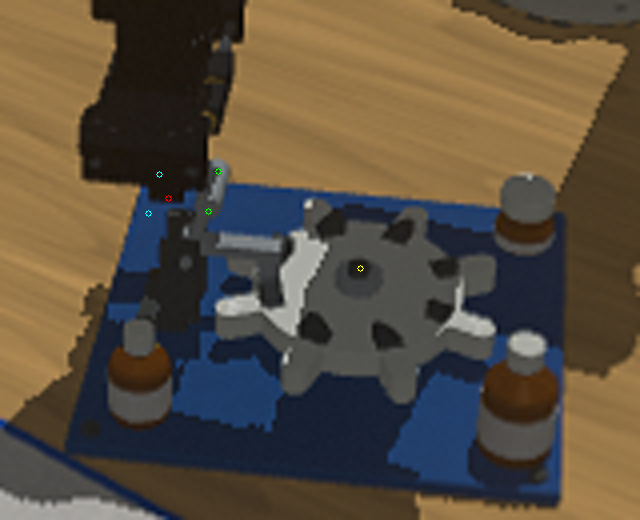

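The pawl has dropped: arm level at (250,243), bar at (212,195). I retreat slightly, then compare it numerically with the initial picture.

{"fn": "step_arm", "kwargs": {
  "linear": [
    [6, 0, 0],
    [10, 0, 0],
    [10, 0, -30],
    [10, 0, -50],
    [20, 0, -50],
    [0, 50, -20],
    [0, 60, 0],
    [0, 60, 0],
    [0, 60, 0],
    [0, 0, 0]
  ],
  "delta_rot": [
    [0, 0, 0],
    [0, 0, 0],
    [0, 0, 0],
    [0, 0, 0],
    [0, 0, 0],
    [0, 0, 0],
    [0, 0, 0],
    [0, 0, 0],
    [0, 0, 0],
    [0, 0, 0]
  ],
  "grip": [0, 0, 0, 0, 0, 0, 0, 0, 0, 0]
}}

```text
time_s: 17.7
tcp_pos: [0.4087, -0.1803, 0.2553]
ee_rot: [[0.415, -0.91, 0.001], [-0.91, -0.415, 0.0], [0.0, -0.001, -1.0]]
wrist_force: [0.7, -0.1, -0.8]
gripper_width: 0.003
gripper_force: 0.0
```

```bash
python3 wh.py
python3 - <<'E'
from h import *
c=save('scene','fin.png')
a=cv2.imread('pics/scene0.png'); b=cv2.imread('pics/fin.png')
f=lambda i:cv2.resize(i[195:260,240:320],None,fx=4.9,fy=4.9,interpolation=cv2.INTER_CUBIC)
cv2.imwrite('pics/cmp.png',np.hstack([f(a),f(b)]))
E
```

```text
t 17.7 tcp station mm [-231.6914 -183.2535  255.2528] w 0.0025397298092038217 F [ 0.5933 -0.3949 -0.807 ]
tool axes in station (cols):
 [[-0.0031 -1.      0.0008]
 [-1.      0.0031 -0.0002]
 [ 0.0002 -0.0008 -1.    ]] j [ -2.8499   2.8328 -19.9096  -0.0125 -67.213   27.4044]
wheel mod .785 top -0.019999999999999685 scene -0.029999999999999694
```

View pics/cmp.png

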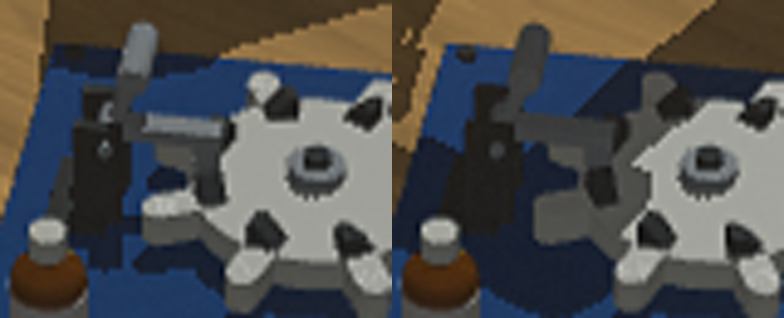

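The last picture puts the bar at (138,50) before and (140,50) now, with the arm and nose at the same height. So the pawl is seated, the wheel reads about one notch back, and the arm is clear.

```bash
python3 -c "
from station import finish_job; print(finish_job())"
```

```text
the job is handed in; nothing more can be done
None
```

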